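Mesh the citrus press's small cone with its splined spindle and hold it down

TASK

Two white reaming cones stand on the worktop beside an electric citrus press. Pick up the smaller one, set it upright on the press's spindle, turning it until the splines mesh and it slides fully home, then push it down so that the sprung spindle sinks to its stop, as if to run the press. Finish while you are still holding the cone pushed down; do not let go, and leave the larger cone and the other things on the worktop standing where they are.

Things in the scene. Friction and masses are not known exactly. Their poses are not given: they have to be found in the camera images.
- small_cone_grip (a point): Point on the axis of the SMALL white plastic reaming cone, at the height to grip it, 62 mm above its underside. z is up along the axis. The cone is a ribbed dome 60 mm across and 36 mm high, topped by a flat-sided crown 18 mm thick (its two flat faces look along +y and -y) and 28 mm wide along x. Total height 82 mm, 60 to 110 g
- small_cone: The small cone, origin at the centre of its underside, axes as at its grip point. In the underside is a cross-shaped splined bore: two crossing slots along the cone's x and y axes, each 8 mm wide, 27 mm from end to end, 30 mm deep. So it fits the spindle at any of four quarter turns
- large_cone_grip (a point): The same point of the LARGE cone, not wanted, 74 mm above its underside: same shape, dome 80 mm across, crown 26 x 40 mm, total height 104 mm
- spindle_seat (a point): Centre of the spindle's round steel seat (34 mm across), where the cone's underside lands when home; z up, 74 mm above the worktop while not pressed, sinks with the spindle. x, y lie along the splines: two crossing ribs, each 24 mm tip to tip, 6 mm wide, 16 mm high, tops rounded. A round pilot pin 8.6 mm thick reaches 25 mm above the seat: it centres the cone, which can be turned on it
- spindle (a joint): turn of the spindle about its axis, rad, anticlockwise from above; starts anywhere from -0.7 to 0.7 and is stiff (friction about 0.1 N m)
- plunger (a joint): how far the spindle is pressed down, m: 0 up, 0.008 at its stop. Sprung: it begins to sink at about 4 N and needs about 9 N at the stop; it rises again when released
- press: The citrus press, fixed on a thin grey mat: a round white housing 100 mm across with a grey juice tray (rim 104 mm across, 66 mm above the worktop) with a short spout on its -x side, the spindle in the middle. Origin under its centre
- lemon: bystander: a whole yellow lemon, about 78 x 55 x 56 mm; origin under its middle
- espresso_cup: bystander: a small striped espresso cup, 65 mm wide, 50 mm tall; origin under its middle
- salt_shaker: bystander: a glass salt shaker, 44 mm wide, 90 mm tall; origin under its middle
- matchbox: bystander: a matchbox lying flat, 36 x 53 x 16 mm; origin under its middle
- garlic: bystander: a garlic bulb, 53 mm; origin under its middle

How it is judged:
By the outcome, as a careful person would: the job done as asked, in the order asked, and still so for the second after the job is handed in, while the arm keeps its last pose, push and grip.
It also fails if it takes over 42 s, if anything falls off the work surface, if the arm or the gripper's body presses on something with over 40 N, if the wrist force passes 120 N, or if a joint passes its speed limit or range.

ROBOT

A 7-joint arm with a two-finger parallel gripper is mounted at the origin on a cart in front of the work surface, level with it; the furniture and walls round the work are solid. World frame = base frame: x ahead of the robot, y to its left, z up, the work surface at z = 0. Lengths are in m, angles in degrees, forces in N, time in s.
With the tool pointing down it reaches from about 0.35 to 0.9 m from the base axis. Payload 19.9 kg.
Tool frame: the origin (TCP) lies midway between the tips of the shut fingers; the grasp point (between the pads) lies 19 mm behind it; z points along the fingers, y is the direction in which the jaws open and shut (so a half turn about z gives the same grasp; the last joint's range is limited). The gripper opens to 85 mm and grips with 20 to 120 N. Pads are 22 mm wide; open, the fingers measure 114 mm over their backs; the gripper's body (76 mm by 85 mm) begins 54 mm behind the grasp point. The pads swing forward as they close: fully open they stand 13 mm farther back than shut.
Start: joints at [-77.894, 23.915, -0.59, 92.452, 0.269, 63.638, -3.037], TCP at [0.156, 0.605, 0.231] pointing down, gripper open.
Joint ranges: [-161.28, 161.28], [-22.2, 115.67], [-73.04, 71.86], [3.21, 147.25], [-68.34, 248.33], [10.77, 114.83], [-161.83, 161.83]. Speed limits (degrees/s): [108.29, 108.29, 136.94, 136.94, 172.46, 172.46, 172.46].

INTERFACE

Orientations are given as a 3x3 rotation matrix whose columns are the frame's x, y, z axes.
In Python, from bench import r gives the robot as it stands.
- The arm moves only by the tool servo_tool, never from a script. Its argument "targets" is a list that holds one entry, the list of rows, each a list of 7 numbers: the turn, a rotation vector about the tool's x, y, z in rad, then the shift along the tool's x, y, z in mm, then the opening in per cent of the stroke, from 0 (shut) to 100 (fully open). A call has 1 to 8 rows; each row is the pose to reach, as a shift and turn from the pose measured when the call began, along the tool's axes at that moment; what a row does not reach only later rows make up. A row lasts 1/12 s, in which the tool goes at most 41.7 mm and 7.16 degrees, less where a joint would pass 70% of its speed; a pose out of reach is approached as far as the arm can. A call with a gripper value outside its range is refused whole. The fingers move at their own pace and stop on an object; "grip_force" is the grip in N (left out, the last holds). Time passes only in rows, so rows that repeat a pose let the fingers close. It gives the time, the measured TCP pose, the force and the opening at its end, in the units of the state.
- r.read_state(): the state, without advancing time (a new reading comes with each control period).
- r.camera(name): name is "scene" or "top" or "wrist"; returns a dict with "image" (420x560x3 uint8, blue, green, red), "fx", "fy", "cx", "cy" (pixels), "R" (3x3) and "t" (3): a world point X has camera coordinates R X + t; the wrist camera has in their place "hand_eye" (4x4, takes a point from camera to tool coordinates, whose origin is the TCP and whose axes are the flange's). Camera axes: x right, y down, z forward; pixel columns grow to the right and rows downward; lengths in m; the calibration is good to about 2 mm. The wrist camera is an equidistant fisheye: a pixel r from the principal point sees the ray r / f radians off the axis. A picture is of the moment at which its call begins: read the wrist's pose just before it. There is no depth.
- r.finish_job(): hands the job in, once; it reports no verdict.
The state is a dict: "t": time; "joint_pos": joint angles; "joint_velocities": joint speeds; "tau": joint torques, N m; "ee_pos": TCP position; "tcp_rot": TCP orientation; "force": force on the tool from outside, world axes, zero at the start; "torque": the same for the moment, N m; "finger_gap": opening from 0.0 (shut) to 1.0 (fully open).
Only numpy, scipy, OpenCV 4.12 (cv2) and the standard library are available. Lean on these libraries where they do the work, as an engineer would, in place of code of your own. Each camera call takes 0.05 s, during which the arm holds its last target. There are 200 camera calls.

## Working session

There is one attempt and no reset: what is moved stays moved. The work goes in short steps, Python scripts to look and compute and a tool call to move; the robot and the scene stay as the last step left them, time stands still between calls to the robot, and variables do not carry over. Pictures are saved under pics/ and viewed, about 8 in all and at most 12, crops included, and the job is handed in when it is done.

Besides the shell and the picture viewer there is one more tool, called after "Emit:" in YAML: its name, and indented under it one key for each argument. servo_tool: Moves the arm, as the interface text tells. Its arguments: {"type":"object","properties":{"targets":{"type":"array","items":{"type":"array","items":{"type":"array","items":{"type":"number"}}}},"grip_force":{"type":"number"}},"required":["targets"]}

```bash
ls; mkdir -p pics; python3 - <<'E'
from bench import r
import cv2,numpy as np
s=r.read_state();print({k:np.round(s[k],3).tolist() for k in s})
for n in("scene","top","wrist"):
    c=r.camera(n);cv2.imwrite(f"pics/a_{n}.png",c["image"])
    print(n,{k:np.round(c[k],4).tolist() for k in c if k!="image"})
a=[cv2.imread(f"pics/a_{n}.png") for n in("scene","top")]
E
```

```text
pics
{'t': 0.0, 'joint_pos': [-77.893, 23.948, -0.59, 92.486, 0.269, 63.638, -3.037], 'joint_velocities': [0.075, -0.061, 0.033, -0.028, 0.031, 0.047, 0.052], 'tau': [0.0, -86.446, 0.679, -43.489, 0.019, 0.007, 0.0], 'ee_pos': [0.156, 0.605, 0.231], 'tcp_rot': [[-0.968, 0.25, -0.0], [0.25, 0.968, -0.001], [-0.0, -0.001, -1.0]], 'force': [0.201, -0.755, -0.22], 'torque': [0.006, -0.019, 0.008], 'finger_gap': 1.002}
scene {'fx': 438.7482, 'fy': 438.7482, 'cx': 278.2568, 'cy': 215.1725, 'R': [[0.8658, -0.4998, 0.0232], [-0.2488, -0.4702, -0.8468], [0.4341, 0.7274, -0.5315]], 't': [-0.4896, 0.2086, 1.0313]}
top {'fx': 445.6215, 'fy': 445.6215, 'cx': 286.6816, 'cy': 217.4893, 'R': [[-0.0065, -0.9999, 0.0128], [-0.9968, 0.0055, -0.0795], [0.0795, -0.0133, -0.9967]], 't': [0.0037, 0.6001, 1.1681]}
wrist {'fx': 325.1923, 'fy': 325.1923, 'cx': 277.1665, 'cy': 206.5112, 'hand_eye': [[-0.0011, -0.947, -0.3211, 0.0827], [1.0, -0.001, -0.0005, 0.0012], [0.0002, -0.3211, 0.947, -0.143], [0.0, 0.0, 0.0, 1.0]]}
```

View pics/a_top.png

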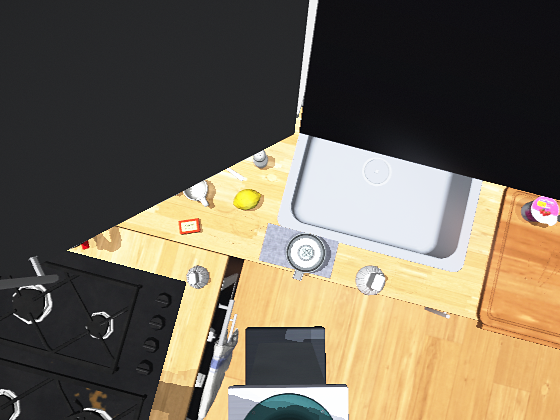

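View pics/a_scene.png

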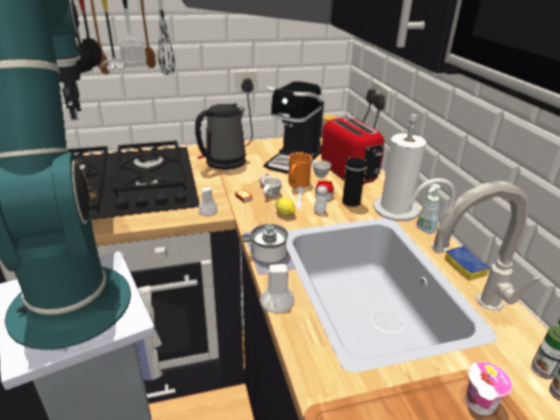

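The top view shows the small cone at about (198,276), the press spindle at (307,253) and the large cone at (371,280). The bystanders lie behind. The scene view agrees: small cone (208,202), press (268,240), large cone (278,288). I'll cast rays for these and zoom in.

```bash
cat > h.py <<'E'
from bench import r
import cv2,numpy as np
from scipy.spatial.transform import Rotation as Ro
def ray(c,u,v,st=None):
    """origin, direction in world"""
    x,y=(u-c["cx"])/c["fx"],(v-c["cy"])/c["fy"]
    if "R" in c:
        R=np.array(c["R"]);return -R.T@c["t"],R.T@np.array([x,y,1])
    th=np.hypot(x,y);k=np.sin(th)/th if th>1e-9 else 1
    H=np.array(c["hand_eye"]);A=np.array(st["tcp_rot"])
    return np.array(st["ee_pos"])+A@H[:3,3],A@H[:3,:3]@np.array([x*k,y*k,np.cos(th)])
def onz(c,u,v,z,st=None):
    o,d=ray(c,u,v,st);return o+d*(z-o[2])/d[2]
def proj(c,X,st=None):
    if "R" in c:
        p=np.array(c["R"])@X+c["t"];return c["cx"]+c["fx"]*p[0]/p[2],c["cy"]+c["fy"]*p[1]/p[2]
    H=np.array(c["hand_eye"]);A=np.array(st["tcp_rot"])
    p=H[:3,:3].T@(A.T@(np.array(X)-st["ee_pos"])-H[:3,3]);q=np.hypot(p[0],p[1]);th=np.arctan2(q,p[2])
    return c["cx"]+c["fx"]*th*p[0]/q,c["cy"]+c["fy"]*th*p[1]/q
def cross(c1,p1,c2,p2,s1=None,s2=None):
    o1,d1=ray(c1,*p1,s1);o2,d2=ray(c2,*p2,s2);d1/=np.linalg.norm(d1);d2/=np.linalg.norm(d2)
    a=np.linalg.lstsq(np.c_[d1,-d2],o2-o1,rcond=None)[0];A=o1+a[0]*d1;B=o2+a[1]*d2
    return (A+B)/2,np.linalg.norm(A-B)
def shift(T,yaw_deg=None):
    """tool-axis shift in mm to world TCP T"""
    s=r.read_state();return np.round(np.array(s["tcp_rot"]).T@(np.array(T)-s["ee_pos"])*1e3,1)
E
python3 - <<'E'
from h import *
c=r.camera("top");im=c["image"]
for n,u,v,z in(("small",198,276,.06),("large",371,280,.08),("spindle",307,253,.09),("match",190,226,.01),("lemon",246,199,.03)):
    print(n,onz(c,u,v,z).round(3))
k=[cv2.resize(im[v-25:v+25,u-33:u+33],None,fx=6,fy=6,interpolation=cv2.INTER_CUBIC) for u,v in((198,276),(371,280))]
w=cv2.imread("pics/a_wrist.png")
k2=cv2.resize(im[228:278,273:339],None,fx=6,fy=6,interpolation=cv2.INTER_CUBIC)
g=np.vstack([np.hstack(k),np.hstack([k2,cv2.resize(w,(396,300))])]);cv2.imwrite("pics/b.png",g);print(g.shape)
E
```

```text
small [0.448 0.229 0.06 ]
large [ 0.436 -0.211  0.08 ]
spindle [ 0.505 -0.049  0.09 ]
match [0.58  0.261 0.01 ]
lemon [0.65  0.108 0.03 ]
(600, 792, 3)
```

View pics/b.png

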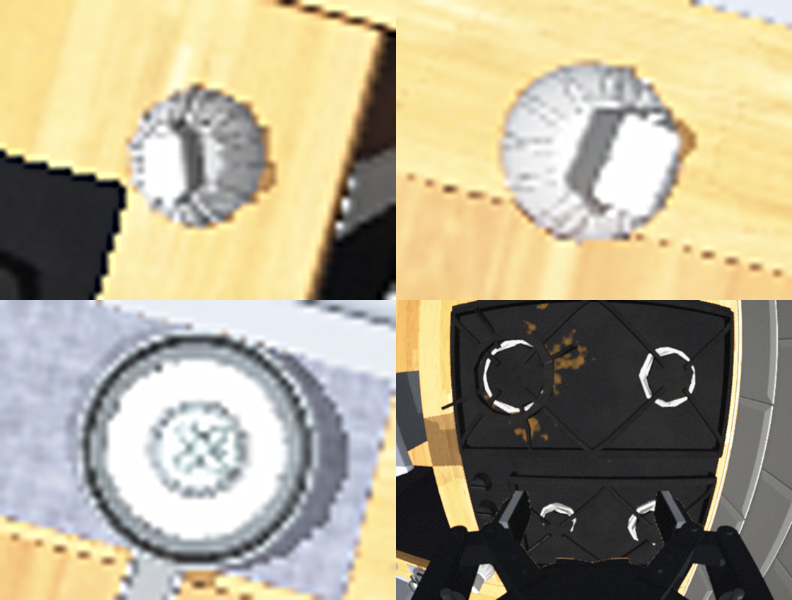

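The small cone is at (0.448, 0.229) with its flats facing about ±y, at a yaw of about +5°. The spindle ribs appear as an X in the image. I'll move over the small cone at the current height.

Emit:
servo_tool:
  targets:
    - [[0,0,-0.1,-42,-32,0,100],[0,0,-0.2,-84,-64,0,100],[0,0,-0.3,-126,-97,0,100],[0,0,-0.34,-168,-129,0,100],[0,0,-0.34,-209,-161,0,100],[0,0,-0.34,-251,-193,0,100],[0,0,-0.34,-293,-226,0,100],[0,0,-0.34,-335,-258,0,100]]

```text
t: 0.87
ee_pos: [0.3618, 0.3402, 0.2312]
tcp_rot: [[-0.996, -0.087, -0.0], [-0.087, 0.996, -0.0], [0.0, -0.0, -1.0]]
force: [0.8, 0.5, 0.8]
finger_gap: 1.0
```

```bash
python3 - <<'E'
from h import *
s=r.read_state();c=r.camera("wrist");cv2.imwrite("pics/c.png",c["image"]);print(s["t"],s["ee_pos"],np.round(s["tcp_rot"],3).tolist(),shift([.448,.229,.2]))
print(proj(c,[.448,.229,.08],s))
E
```

```text
0.8667 [0.36182645 0.34018142 0.23120484] [[-0.996, -0.087, -0.0], [-0.087, 0.996, -0.0], [0.0, -0.0, -1.0]] [ -72.4 -110.7   31.6]
(np.float64(165.33104771121947), np.float64(258.84430307845963))
```

Emit:
servo_tool:
  targets:
    - [[0,0,0,-30,-35,0,100],[0,0,0,-60,-70,0,100],[0,0,0,-76,-105,0,100],[0,0,0,-76,-115,0,100],[0,0,0,-76,-115,0,100],[0,0,0,-76,-115,0,100]]

```text
t: 1.42
ee_pos: [0.4523, 0.224, 0.2316]
tcp_rot: [[-0.997, -0.077, 0.001], [-0.077, 0.997, -0.003], [-0.001, -0.003, -1.0]]
force: [-0.1, 1.0, -0.3]
finger_gap: 1.0
```

```bash
python3 - <<'E'
from h import *
s=r.read_state();c=r.camera("wrist");cv2.imwrite("pics/d.png",c["image"]);print(s["t"],s["ee_pos"],np.round(s["tcp_rot"],3).tolist())
print(proj(c,[.448,.229,.08],s))
E
```

```text
1.4167 [0.45232802 0.22395977 0.23161746] [[-0.997, -0.077, 0.001], [-0.077, 0.997, -0.003], [-0.001, -0.003, -1.0]]
(np.float64(282.2210681234496), np.float64(184.61726136036515))
```

View pics/d.png

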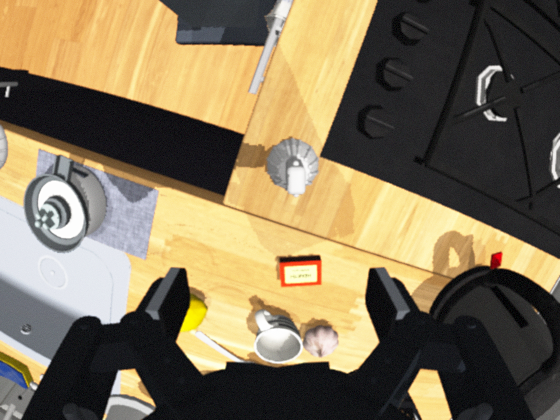

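The wrist view shows the small cone at about (294,165), with its bright crown top near (296,180). The press is at (62,205), upper left. I'll measure the crown top face.

```bash
cat >> h.py <<'E'
def rect_on(c,s,mask,z):
    """largest blob's min-area rectangle on plane z: centre, sides, long-axis yaw"""
    k=max(cv2.findContours(mask,cv2.RETR_EXTERNAL,cv2.CHAIN_APPROX_NONE)[0],key=cv2.contourArea).reshape(-1,2)
    P=np.array([onz(c,u,v,z,s)[:2] for u,v in k])*1e3
    (x,y),sz,_=q=cv2.minAreaRect(P.astype(np.float32));b=cv2.boxPoints(q);e=max((b[1]-b[0],b[2]-b[1]),key=np.linalg.norm)
    return (x,y),sz,np.degrees(np.arctan2(e[1],e[0])),k.min(0),k.max(0)
E
python3 - <<'E'
from h import *
s=r.read_state();c=r.camera("wrist");im=c["image"]
x0,y0,x1,y1=255,125,335,210
sub=im[y0:y1,x0:x1];g=cv2.cvtColor(sub,cv2.COLOR_BGR2HSV)
for th in(225,240,250):
    m=np.zeros(im.shape[:2],np.uint8);m[y0:y1,x0:x1]=((sub.min(2)>th)*255);print(th,rect_on(c,s,m,.082))
m=np.zeros(im.shape[:2],np.uint8);m[y0:y1,x0:x1]=(g[...,1]<40)*255
m=cv2.morphologyEx(m,cv2.MORPH_OPEN,np.ones((3,3)));print("body z0.015",rect_on(c,s,m,.015))
cv2.imwrite("pics/e.png",cv2.resize(sub,None,fx=7,fy=7,interpolation=cv2.INTER_CUBIC))
E
```

```text
225 ((438.0087585449219, 243.78594970703125), (19.7082576751709, 36.95771789550781), np.float32(-19.543509), array([288, 155], dtype=int32), array([310, 196], dtype=int32))
240 ((442.5420227050781, 242.27337646484375), (21.12983512878418, 10.323738098144531), np.float32(5.112721), array([290, 170], dtype=int32), array([301, 192], dtype=int32))Traceback (most recent call last):
  File "<stdin>", line 6, in <module>
  File "h.py", line 29, in rect_on
    k=max(cv2.findContours(mask,cv2.RETR_EXTERNAL,cv2.CHAIN_APPROX_NONE)[0],key=cv2.contourArea).reshape(-1,2)
      ~~~^^^^^^^^^^^^^^^^^^^^^^^^^^^^^^^^^^^^^^^^^^^^^^^^^^^^^^^^^^^^^^^^^^^^^^^^^^^^^^^^^^^^^^^
ValueError: max() iterable argument is empty
```

Emit:
servo_tool:
  targets:
    - [[0,0,0,5,9,35,100],[0,0,0,8,18,70,100],[0,0,0,8,18,95,100],[0,0,0,8,18,95,100],[0,0,0,8,18,95,100]]

```text
t: 1.93
ee_pos: [0.4414, 0.2435, 0.1364]
tcp_rot: [[-0.997, -0.082, -0.0], [-0.082, 0.997, -0.003], [0.001, -0.003, -1.0]]
force: [0.4, 0.1, 1.0]
finger_gap: 1.002
```

```bash
python3 - <<'E'
from h import *
s=r.read_state();c=r.camera("wrist");im=c["image"];print(s["ee_pos"],np.round(s["tcp_rot"],3).tolist())
u,v=map(int,proj(c,[.4425,.2423,.082],s));print(u,v)
x0,y0=u-60,v-60;sub=im[y0:y0+120,x0:x0+120]
for th in(210,225,235,245):
    m=np.zeros(im.shape[:2],np.uint8);m[y0:y0+120,x0:x0+120]=((sub.min(2)>th)*255)
    if m.any(): print(th,rect_on(c,s,m,.082))
cv2.imwrite("pics/e.png",cv2.resize(sub,None,fx=4,fy=4,interpolation=cv2.INTER_CUBIC))
E
```

```text
[0.44141499 0.24351421 0.13636388] [[-0.997, -0.082, -0.0], [-0.082, 0.997, -0.003], [0.001, -0.003, -1.0]]
273 230
210 ((452.61328125, 243.66696166992188), (6.546682834625244, 14.955671310424805), np.float32(-66.99275), array([263, 237], dtype=int32), array([284, 249], dtype=int32))
225 ((452.5182800292969, 244.07078552246094), (6.269309997558594, 14.332472801208496), np.float32(-65.14759), array([264, 237], dtype=int32), array([284, 249], dtype=int32))
235 ((452.14605712890625, 244.3107452392578), (5.7955217361450195, 13.09073543548584), np.float32(-65.147484), array([266, 237], dtype=int32), array([284, 248], dtype=int32))
245 ((451.67230224609375, 243.8361358642578), (2.6883091926574707, 9.733989715576172), np.float32(-75.6417), array([268, 240], dtype=int32), array([282, 244], dtype=int32))
```

View pics/e.png

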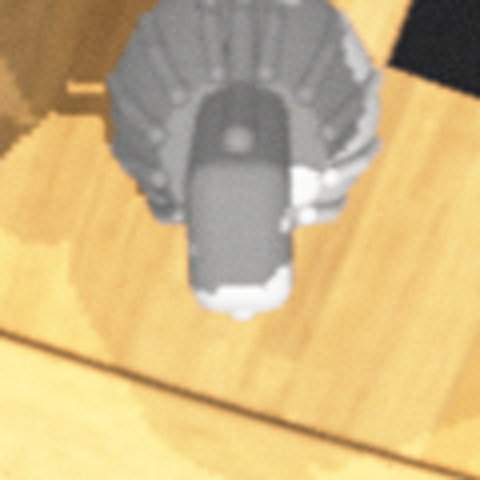

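The crown top centre projects at (273,230), matching the (0.4425, 0.2423) cast. Its long edges are parallel to the tool x axis, so I'll descend and grip.

Emit:
servo_tool:
  targets:
    - [[0,0,0,-1,-1,35,100],[0,0,0,-1,-1,70,100],[0,0,0,-1,-1,93,100],[0,0,0,-1,-1,93,100],[0,0,0,-1,-1,93,60],[0,0,0,-1,-1,93,20],[0,0,0,-1,-1,93,0],[0,0,0,-1,-1,93,0]]
  grip_force: 80

```text
t: 2.65
ee_pos: [0.4444, 0.2432, 0.0463]
tcp_rot: [[-0.997, -0.081, 0.004], [-0.081, 0.997, -0.0], [-0.004, -0.001, -1.0]]
force: [0.3, 0.4, -0.9]
finger_gap: 0.453
```

Emit:
servo_tool:
  targets:
    - [[0,0,0,0,0,0,0],[0,0,0,0,0,0,0],[0,0,0,0,0,0,0],[0,0,0,0,0,0,0],[0,0,0,0,0,0,0],[0,0,0,0,0,0,0]]

```text
t: 3.15
ee_pos: [0.445, 0.2435, 0.047]
tcp_rot: [[-0.997, -0.081, 0.005], [-0.081, 0.997, 0.0], [-0.005, -0.0, -1.0]]
force: [-1.2, -0.4, 9.8]
finger_gap: 0.201
```

Emit:
servo_tool:
  targets:
    - [[0,0,0,0,0,-30,0],[0,0,0,0,0,-70,0],[0,0,0,0,0,-110,0],[0,0,0,-3,-25,-140,0],[0,0,0,-8,-65,-150,0],[0,0,0,-12,-105,-150,0],[0,0,0,-18,-145,-150,0],[0,0,0,-20,-185,-150,0]]

```text
t: 3.82
ee_pos: [0.4795, 0.0589, 0.1976]
tcp_rot: [[-0.997, -0.081, 0.006], [-0.081, 0.997, 0.001], [-0.006, 0.0, -1.0]]
force: [1.7, 0.1, -0.8]
finger_gap: 0.202
```

Emit:
servo_tool:
  targets:
    - [[0,0,0,0,0,0,0],[0,0,0,0,0,0,0],[0,0,0,0,0,0,0]]

```text
t: 4.07
ee_pos: [0.4793, 0.0591, 0.1976]
tcp_rot: [[-0.997, -0.081, 0.006], [-0.081, 0.997, 0.001], [-0.006, 0.0, -1.0]]
force: [-0.2, 0.6, -0.6]
finger_gap: 0.2
```

```bash
python3 - <<'E'
from h import *
s=r.read_state();c=r.camera("wrist");im=c["image"];print(s["t"],s["ee_pos"],np.round(s["tcp_rot"],3).tolist(),s["finger_gap"],s["force"])
u,v=map(int,proj(c,[.505,-.049,.09],s));print(u,v)
x0,y0=max(0,u-40),v-40;cr=cv2.resize(im[y0:v+40,x0:u+40],(420,420),interpolation=cv2.INTER_CUBIC)
cv2.imwrite("pics/f.png",np.hstack([cv2.resize(im,(380,420)),cr]));print(x0,y0)
np.save("f.npy",im)
E
```

```text
4.0667 [0.47933543 0.05911286 0.19759999] [[-0.997, -0.081, 0.006], [-0.081, 0.997, 0.001], [-0.006, 0.0, -1.0]] 0.19982427165535446 [-0.2349642   0.58056688 -0.61102142]
150 221
110 181
```

View pics/f.png

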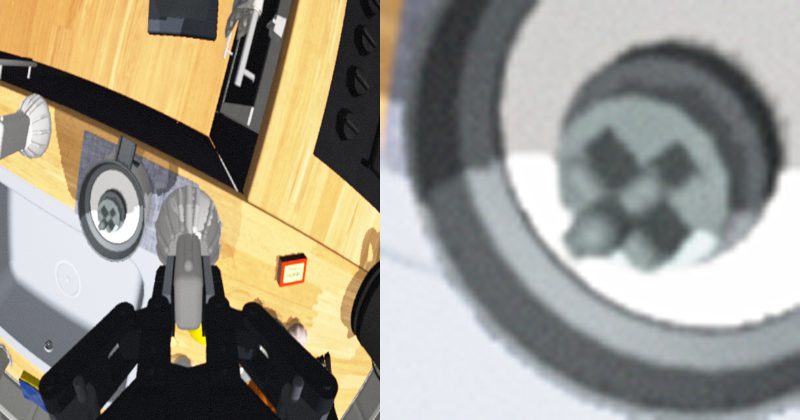

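The seat, ribs and pin are visible at about px (152,222), but obliquely. I'll put the wrist camera straight above the spindle with the cone held aside, for a cleaner view.

Emit:
servo_tool:
  targets:
    - [[0,0,0,-25,-29,0,0],[0,0,0,-50,-58,0,0],[0,0,0,-75,-87,0,0],[0,0,0,-100,-116,20,0],[0,0,0,-100,-116,45,0],[0,0,0,-100,-116,45,0],[0,0,0,-100,-116,45,0]]

```text
t: 4.7
ee_pos: [0.5881, -0.0462, 0.1519]
tcp_rot: [[-0.996, -0.084, 0.002], [-0.084, 0.996, 0.001], [-0.003, 0.001, -1.0]]
force: [-0.6, 0.0, -0.7]
finger_gap: 0.196
```

```bash
python3 - <<'E'
from h import *
s=r.read_state();c=r.camera("wrist");im=c["image"];print(s["t"],s["ee_pos"],np.round(s["tcp_rot"],3).tolist(),s["finger_gap"])
u,v=map(int,proj(c,[.505,-.049,.09],s));print(u,v)
x0,y0=u-45,v-45;cr=cv2.resize(im[y0:v+45,x0:u+45],(540,540),interpolation=cv2.INTER_CUBIC)
cv2.imwrite("pics/g.png",cr);print(x0,y0);np.save("g.npy",im)
E
```

```text
4.7 [ 0.58808146 -0.04624375  0.15194082] [[-0.996, -0.084, 0.002], [-0.084, 0.996, 0.001], [-0.003, 0.001, -1.0]] 0.19612431206091624
282 98
237 53
```

View pics/g.png

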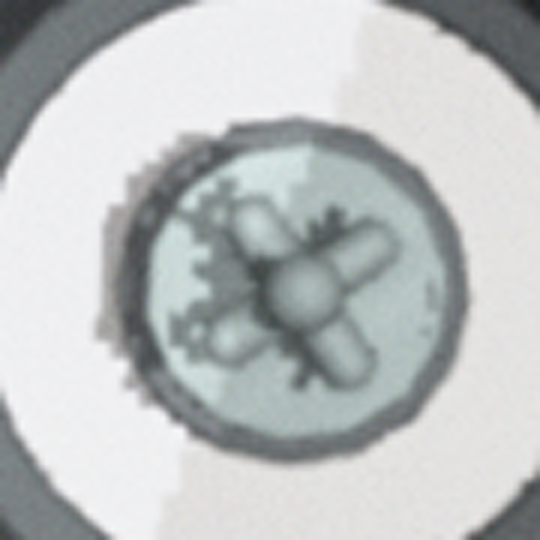

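This view is straight down on the spindle. In the crop the pin is at (303,291), the seat disc centre at (297,290), and the rib tips at (393,238), (218,350), (248,205) and (358,380). I'll cast these.

```bash
python3 - <<'E'
from h import *
s=r.read_state();c=r.camera("wrist")
f=lambda u,v,z:onz(c,237+u/6-.4,53+v/6-.4,z,s)[:2]*1e3
print("seat",f(297,290,.074),"pin",f(303,291,.099),"seat dia",np.linalg.norm(f(150,290,.074)-f(445,290,.074)))
A=[f(*p,.088) for p in((393,238),(218,350),(248,205),(358,380))]
for a,b in((0,1),(2,3)):
    d=A[a]-A[b];print("rib",(A[a]+A[b])/2,np.linalg.norm(d),np.degrees(np.arctan2(d[1],d[0]))%90)
R=np.array(s["tcp_rot"]);print("tool x yaw",np.degrees(np.arctan2(R[1,0],R[0,0]))%90, np.degrees(np.arctan2(R[1,1],R[0,1]))%90)
E
```

```text
seat [506.85056734 -45.78556979] pin [506.78191405 -45.89580124] seat dia 33.054485635021834
rib [507.08408831 -45.28046758] 21.942206697813628 38.15515043619229
rib [506.98298292 -45.49652701] 21.922781070015287 36.729072281651185
tool x yaw 4.824708300697608 4.824967622972267
```

Spindle at (506.9, −45.7) mm, rib yaw 37.4° mod 90, seat and rib sizes plausible. The cone's yaw is 4.8°, so the turn needed is +32.6°. Now I'll check where the cone sits in the hand.

```bash
python3 - <<'E'
from h import *
s=r.read_state();c=r.camera("wrist");im=np.load("g.npy")
R=np.array(s["tcp_rot"]);e=np.array(s["ee_pos"])
P=[proj(c,e+R@np.array([.03*np.cos(a),.03*np.sin(a),.047]),s) for a in np.linspace(0,6.28,9)[:8]]
print(np.round(P,1).tolist())
print("crown",[np.round(proj(c,e+R@np.array([x,0,-.035]),s),1).tolist() for x in(.014,-.014)])
cv2.imwrite("pics/h.png",cv2.resize(im[130:290,200:360],(640,640),interpolation=cv2.INTER_CUBIC))
E
```

```text
[[275.4, 187.6], [309.9, 201.4], [322.4, 232.9], [307.6, 262.2], [275.8, 273.8], [243.8, 262.4], [228.8, 233.1], [241.0, 201.6]]
crown [[274.5, 283.6], [274.9, 337.1]]
```

View pics/h.png

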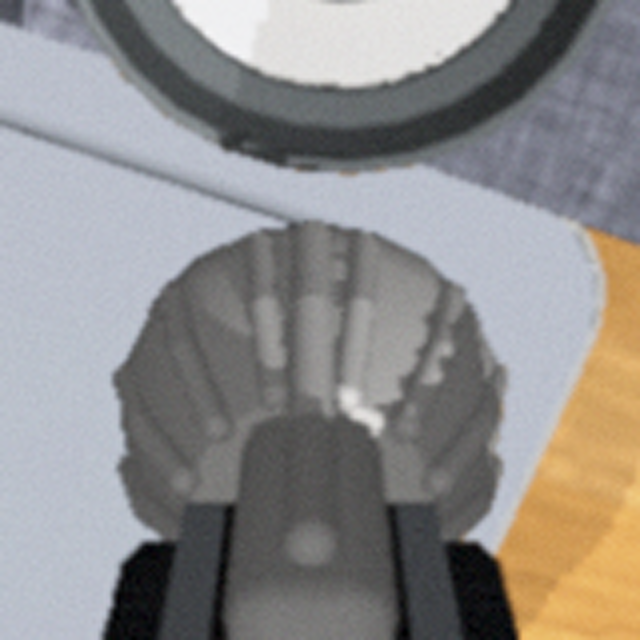

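In the hand, the dome rim is at crop x 115–503 and top 222. The pad mid-plane (311) shows a camera bias of about +1.2 mm in tool y. Allowing for that bias and a cone offset of about 1.2 mm in tool x, the TCP target is (508, −46.2) mm with a turn of −0.569 rad about tool z.

Emit:
servo_tool:
  targets:
    - [[0,0,-0.1,0,0,-10,0],[0,0,-0.2,25,2,-12,0],[0,0,-0.3,50,4,-12,0],[0,0,-0.4,75,6,-12,0],[0,0,-0.5,80,6.7,-12,0],[0,0,-0.569,80,6.7,-12,0],[0,0,-0.569,80,6.7,-12,0],[0,0,-0.569,80,6.7,-12,0]]

```text
t: 5.52
ee_pos: [0.5093, -0.0458, 0.1671]
tcp_rot: [[-0.795, -0.607, 0.009], [-0.607, 0.795, 0.002], [-0.008, -0.004, -1.0]]
force: [-0.4, -1.5, -0.6]
finger_gap: 0.202
```

```bash
python3 - <<'E'
from h import *
s=r.read_state();R=np.array(s["tcp_rot"]);print(s["t"],s["ee_pos"],R.round(4).tolist(),shift([.508,-.0462,s["ee_pos"][2]]),np.degrees(np.arctan2(R[1,0],R[0,0]))%90)
T=np.array([[np.cos(a:=np.radians(217.4)),-np.sin(a),0],[np.sin(a),np.cos(a),0],[0,0,1]])@np.diag([1,-1,-1])
print("turn",Ro.from_matrix(R.T@T).as_rotvec().round(4))
c=r.camera("scene");cv2.imwrite("pics/i.png",cv2.resize(c["image"][170:300,200:340],None,fx=4,fy=4,interpolation=cv2.INTER_CUBIC))
E
```

```text
5.5167 [ 0.50926384 -0.04575233  0.1670546 ] [[-0.795, -0.6065, 0.0092], [-0.6066, 0.795, 0.0019], [-0.0084, -0.0041, -1.0]] [ 1.3  0.4 -0. ] 37.34275699754343
turn [-0.0041  0.0084 -0.001 ]
```

Emit:
servo_tool:
  targets:
    - [[-0.004,0.008,-0.001,1.3,0.4,0,0],[-0.004,0.008,-0.001,1.3,0.4,8,0],[-0.004,0.008,-0.001,1.3,0.4,17,0],[-0.004,0.008,-0.001,1.3,0.4,17,0],[-0.004,0.008,-0.001,1.3,0.4,17,0]]

```text
t: 5.98
ee_pos: [0.5076, -0.0463, 0.1488]
tcp_rot: [[-0.795, -0.607, -0.002], [-0.607, 0.795, -0.0], [0.002, 0.001, -1.0]]
force: [0.1, -0.2, -1.0]
finger_gap: 0.201
```

```bash
cat > st.py <<'E'
from h import *
s=r.read_state();R=np.array(s["tcp_rot"])
T=np.array([[np.cos(a:=np.radians(217.4)),-np.sin(a),0],[np.sin(a),np.cos(a),0],[0,0,1]])@np.diag([1,-1,-1])
print(s["t"],np.round(s["ee_pos"],4),"shift",shift([.508,-.0462,s["ee_pos"][2]]),"turn",Ro.from_matrix(R.T@T).as_rotvec().round(4),"F",np.round(s["force"],1),np.round(s["torque"],2))
E
python3 st.py
```

```text
5.9833 [ 0.5076 -0.0463  0.1488] shift [-0.3 -0.1 -0. ] turn [ 0.0011 -0.0016 -0.0009] F [ 0.1 -0.2 -1. ] [ 0.02 -0.03 -0.07]
```

View pics/i.png

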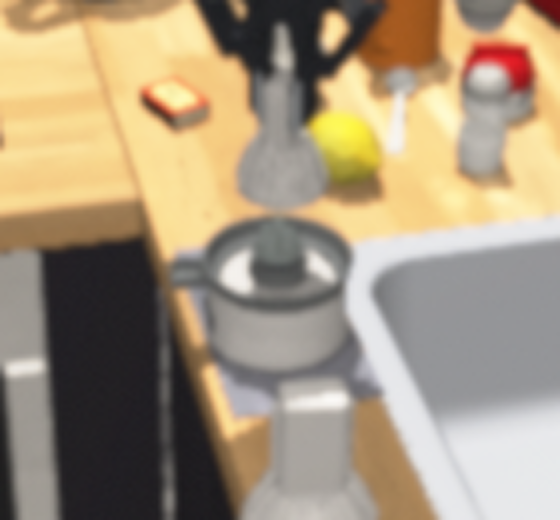

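The scene view shows the cone centred just above the spindle. Now I'll descend gently.

Emit:
servo_tool:
  targets:
    - [[0,0,0,0,0,2,0],[0,0,0,0,0,4,0],[0,0,0,0,0,6,0],[0,0,0,0,0,8,0],[0,0,0,0,0,8,0]]

```text
t: 6.4
ee_pos: [0.5075, -0.0463, 0.1404]
tcp_rot: [[-0.795, -0.607, -0.002], [-0.607, 0.795, -0.0], [0.002, 0.001, -1.0]]
force: [-0.2, -0.0, -1.3]
finger_gap: 0.202
```

```bash
python3 st.py
```

```text
6.4 [ 0.5075 -0.0463  0.1404] shift [-0.5 -0.2 -0. ] turn [ 0.0013 -0.002  -0.0009] F [-0.2 -0.  -1.3] [ 0.05  0.02 -0.03]
```

The pin is in with no contact force. Next are the splines, with contact due at TCP z ≈ 0.137 if they don't mesh.

Emit:
servo_tool:
  targets:
    - [[0,0,0,0,0,2,0],[0,0,0,0,0,4,0],[0,0,0,0,0,6,0],[0,0,0,0,0,8,0],[0,0,0,0,0,9,0],[0,0,0,0,0,9,0]]

```text
t: 6.9
ee_pos: [0.5073, -0.0463, 0.1311]
tcp_rot: [[-0.795, -0.607, -0.003], [-0.607, 0.795, -0.0], [0.002, 0.002, -1.0]]
force: [-0.5, -0.6, -0.8]
finger_gap: 0.201
```

```bash
python3 st.py
```

```text
6.9 [ 0.5073 -0.0463  0.1311] shift [-0.6 -0.3 -0. ] turn [ 0.0015 -0.0023 -0.0009] F [-0.5 -0.6 -0.8] [-0.03  0.02  0.01]
```

It's meshed, 6 mm down the ribs without force. I'll continue to the seat.

Emit:
servo_tool:
  targets:
    - [[0,0,0,0,0,2,0],[0,0,0,0,0,4,0],[0,0,0,0,0,6,0],[0,0,0,0,0,8,0],[0,0,0,0,0,10,0],[0,0,0,0,0,11,0],[0,0,0,0,0,11,0]]

```text
t: 7.48
ee_pos: [0.5073, -0.0463, 0.1201]
tcp_rot: [[-0.795, -0.607, -0.003], [-0.607, 0.795, -0.0], [0.002, 0.002, -1.0]]
force: [-0.3, 0.4, 3.9]
finger_gap: 0.201
```

```bash
python3 st.py
```

```text
7.4833 [ 0.5073 -0.0463  0.1201] shift [-0.6 -0.3 -0. ] turn [ 0.0016 -0.0023 -0.001 ] F [-0.3  0.4  3.9] [ 0.13  0.29 -0.01]
```

It's on the seat at 0.120, with force rising to about 4 N as specified. Now I'll press to the stop.

Emit:
servo_tool:
  targets:
    - [[0,0,0,0,0,2,0],[0,0,0,0,0,4,0],[0,0,0,0,0,6,0],[0,0,0,0,0,6,0]]

```text
t: 7.82
ee_pos: [0.5074, -0.0463, 0.114]
tcp_rot: [[-0.795, -0.607, -0.003], [-0.607, 0.795, -0.0], [0.002, 0.002, -1.0]]
force: [-1.5, 1.1, 7.0]
finger_gap: 0.199
```

```bash
python3 st.py
```

```text
7.8167 [ 0.5074 -0.0463  0.114 ] shift [-0.5 -0.3 -0. ] turn [ 0.0015 -0.0022 -0.0009] F [-1.5  1.1  7. ] [0.15 0.57 0.03]
```

Emit:
servo_tool:
  targets:
    - [[0,0,0,0,0,1,0],[0,0,0,0,0,2,0],[0,0,0,0,0,2,0]]

```text
t: 8.07
ee_pos: [0.5076, -0.0463, 0.1127]
tcp_rot: [[-0.795, -0.607, -0.002], [-0.607, 0.795, 0.0], [0.002, 0.001, -1.0]]
force: [-6.4, 0.4, 19.8]
finger_gap: 0.203
```

```bash
python3 st.py
```

```text
8.0667 [ 0.5076 -0.0463  0.1127] shift [-0.4 -0.2 -0. ] turn [ 0.0015 -0.0017 -0.001 ] F [-6.4  0.4 19.8] [ 0.13  1.71 -0.01]
```

The stop has been reached: force jumped from 7 N to 20 N at z 0.1127. I'll take a last look while the arm holds its target.

```bash
python3 - <<'E'
from h import *
im=r.camera("scene")["image"];t=r.camera("top")["image"]
a=cv2.resize(im[160:320,190:350],(420,420),interpolation=cv2.INTER_CUBIC);b=cv2.resize(t[130:310,170:400],(380,297))
b=cv2.copyMakeBorder(b,0,123,0,0,cv2.BORDER_CONSTANT);cv2.imwrite("pics/j.png",np.hstack([a,b]))
E
python3 st.py
```

```text
8.1667 [ 0.5076 -0.0463  0.1127] shift [-0.4 -0.2 -0. ] turn [ 0.0014 -0.0016 -0.001 ] F [-7.2  0.1 19.6] [ 0.12  1.67 -0.01]
```

View pics/j.png

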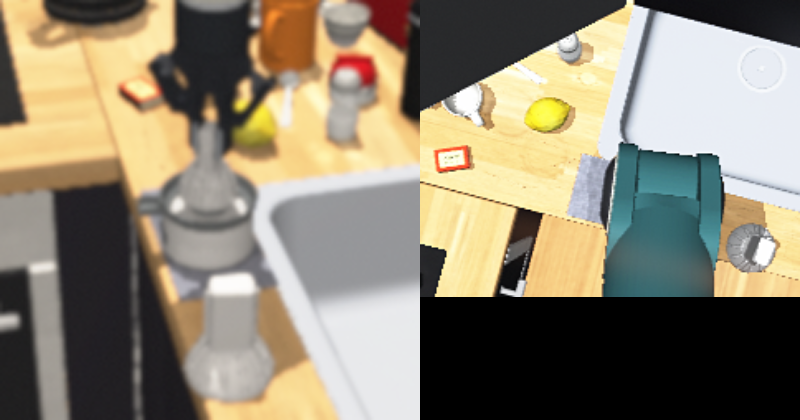

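The cone sits down in the tray, still held at a steady 20 N. The large cone, lemon, matchbox, cup and shaker are where they were. Handing in.

```bash
python3 -c "
from bench import r
print(r.finish_job())"
```

```text
the job is handed in; nothing more can be done
None
```

I gripped the small cone by its crown, turned it about 33° to line up with the spindle splines, and lowered it onto the spindle. It meshed without measurable force and came fully home. I then pushed it down about 8 mm to the spindle's stop and handed the job in at about 8.2 s, still holding it pressed.

**Last checks:**
- **Seat and spring:** the cone touched the seat at TCP z ≈ 0.120–0.121 m, and the push rose through about 4 N and 7 N as the spring sank.
- **Stop:** the force jumped to a steady 20 N at z = 0.1127 m, which is what reaching the stop should look like. The grip opening (0.20) had not changed.
- **Side load:** at the stop there was also about 7 N sideways and 1.7 N m of moment.
- **Bystanders:** the final pictures showed the large cone, lemon, matchbox, cup and shaker still in place. The garlic was not clearly visible in them.

**Disagreement:** the wrist camera read about 1.2 mm off in the jaw direction, and the top camera put the spindle 2–3 mm away from where the wrist camera did. I corrected for the wrist offset, and the fit went in cleanly.

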